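# Put the roller mill in third gear

## Task

Put the roller mill in third gear: push the gear lever's knob so that the lever comes along its left-hand track to the middle, goes across the gate to the right-hand track, and then forward, towards the motor, fully home in the front right slot (left and right as seen facing the motor from behind the gearbox), and let go. Only push the knob sideways, never lift it (its collar is the reverse release), and leave the lab things standing around undisturbed.

Things in the scene. Friction and masses are not known exactly. Their poses are not given: they have to be found in the camera images.
- mill: Bench roller mill, bolted down, yawed up to 0.4 rad: a blue gearbox (210 x 160 mm in x, y, top at z = 112 mm) with the gear lever on top. Origin on the bench below the lever's pivot, mid gearbox. Own x = forward, to the grey finned motor (x = 105 to 235 mm, top at 133 mm); own y = left; rollers with a steel jar lie to the right (y = -109 to -261 mm, x within 85 mm, top at 155 mm).
- gate (a point): Centre of the gate, on the top face of the bright steel gate plate (120 x 110 mm), 120 mm above the bench; axes as the mill's. An H is cut through the plate: left-hand and right-hand track (centres y = +20 and -20 mm, 16 mm wide, x = -32 to +32 mm), joined by a cross channel 18 mm wide at x = 0; its corners are rounded by 5 mm.
- third_slot (a point): Where the stick's axis meets the gate plate when it stands in the third slot (gate x = +26, y = -20 mm). Slots: first = front left, second = back left, third = front right, fourth = back right, front being towards the motor.
- knob (a point): Centre of the lever's black upright knob, 34 mm in diameter, 50 mm tall (25 mm above and below; the end 10 mm taper to 26 mm), 190 mm from the pivot, which is 30 mm above the mill's origin: 220 mm above the bench when upright. Stick 12 mm thick. From track to track the knob moves about 84 mm, from the middle to a slot's end about 52 mm. Axes: z along the stick.
- lever_across (a joint): Sideways lean of the lever in rad, about the mill's x axis: 0 upright, positive to the right (mill -y). The left-hand track is about -0.20 to -0.25, the right-hand track about +0.20 to +0.25 (the gate stops it there). It starts in the left-hand track. Stiff: about 2 N at the knob moves it and it stays where it is left.
- lever_fore (a joint): Fore-and-aft lean of the lever in rad: 0 is the middle (in the cross channel, free to go across within about 0.03 either way), positive is forward (mill +x), and about +0.28 or -0.28 is the end of a slot, where the gate stops it. It starts anywhere along the left-hand track. Same stiffness.
- knob_lift (a joint): How far the knob has been lifted along the stick, m: 0 down (held down by a 10 N spring), 0.014 lifted. Must stay down.
- beaker: Open glass beaker, 72 mm wide, 95 mm tall, on the bench left of the gearbox; leave it alone. Origin: centre of its underside.
- cell_ring: Steel ring, 84 mm wide, 45 mm tall, on the bench by the gearbox's back left corner; leave it alone. Origin: centre of its underside.
- weight: Small brass weight standing on the gearbox top, 28 mm wide, 30 mm tall; leave it alone. Origin: centre of its underside.
- pot: White plastic pot, 100 mm wide, 130 mm tall, far left; leave it alone. Origin: centre of its underside.
- dish: Shallow glass dish, 130 mm wide, 20 mm tall, far left; leave it alone. Origin: centre of its underside.
- spanner: Steel spanner, 150 mm long, lying near right; leave it alone. Origin: centre of its underside.
- cell_ring2: Steel ring, 96 mm wide, 50 mm tall, far right; leave it alone. Origin: centre of its underside.
- jar: Amber glass jar with black cap, 70 mm wide, 90 mm tall, far right; leave it alone. Origin: centre of its underside.

How it is judged:
On the way, in this order (a step that is already met when the one before it is completed fails the run):
1. the lever has crossed the gate through the middle channel and stands in line with the right-hand track (value of joint lever_across above 0.17 rad and value of joint lever_fore below 0.15 rad), for 0.1 s.
2. the lever is forward in the third slot (value of joint lever_across above 0.17 rad and value of joint lever_fore above 0.235 rad), for 0.2 s.
At the end, for the whole second after the job is handed in: The lever rests in the third (front right) slot: leaning right by more than 0.17 rad and forward by more than 0.235 rad (within about 9 mm of the slot's end at the knob), the knob down and at rest (all of step 2 and value of joint knob_lift below 0.004 m and velocity of joint lever_fore between -0.05 and 0.05 rad/s and velocity of joint lever_across between -0.05 and 0.05 rad/s); the robot touches nothing.
It fails at once if the knob is lifted by more than 6 mm (value of joint knob_lift above 0.006 m).
It fails at once if a bystander is moved by more than 15 mm, lifted or knocked over (distance of any of beaker, cell_ring, weight, pot, dish, spanner, cell_ring2, jar from where it was at the start of the episode above 0.015 m).
It also fails if it takes over 51 s, if anything falls off the work surface, if the arm or the gripper's body presses on something with over 40 N, if the wrist force passes 120 N, or if a joint passes its speed limit or range.

## Robot

A 6-joint arm with a two-finger parallel gripper is mounted at the origin on the work surface. World frame = base frame: x ahead of the robot, y to its left, z up, the work surface at z = 0. Lengths are in m, angles in rad, forces in N, time in s.
With the tool pointing down it reaches from about 0.35 to 0.775 m from the base axis. Payload 7.3 kg.
Tool frame: the origin (TCP) lies midway between the tips of the shut fingers; the grasp point (between the pads) lies 19 mm behind it; z points along the fingers, y is the line along which they close (so a half turn about z gives the same grasp; the last joint's range is limited). The gripper opens to 92 mm and grips with 3 to 60 N. Pads are 19 mm wide; open, the fingers measure 130 mm over their backs; the gripper's body (75 mm by 190 mm) begins 47 mm behind the grasp point.
Start: joints at [-1.435, 0.342, 1.524, -0, 1.275, -0.146], TCP at [0.146, -0.504, 0.227] pointing down, gripper open.
Joint ranges: [-2.53, 2.53], [-0.77, 2.02], [0.04, 2.7], [-1, 4.14], [0.28, 2.66], [-3.11, 3.11]. Speed limits (rad/s): [2.57, 2.57, 3.14, 3.14, 3.14, 3.14].

## Interface

Orientations are given as a unit quaternion [x, y, z, w].
In Python, from rig import reach, movel, set_joints, open_gripper, gripper_close, wait, solve_ik, read_camera, IKError, sign_off, get_clock, get_joint_positions, get_qd, get_tau, get_eef_pos, get_tool_rot, get_wrist_force, get_wrist_torque, get_width, get_finger_force gives the robot as it stands. Calls block until the motion is done:
- reach(position, orientation): joint-space move of the TCP to a pose.
- movel(position, frame=None, speed=0.15, max_force=None): straight line of the TCP; frame=None keeps the orientation; speed is the mean speed in m/s. With max_force (N) it stops when the force on the tool has changed by that much, and returns True; else False.
- set_joints(angles): joint-space move.
- open_gripper() and gripper_close(): open the fingers fully, or close them until they stop; the grip force is fixed at half the most.
- wait(seconds).
- solve_ik(position, orientation): joint angles nearest the present ones, or None.
- read_camera(name): name is "scene" or "top"; returns a dict with "image" (480x640x3 uint8, red, green, blue), "depth" (480x640 float32, m along the optical axis (not along the pixel's ray), 0 where there is no reading), "fx", "fy", "cx", "cy" (pixels), "extrinsics" (4x4, takes a point from camera to world coordinates). Camera axes: x right, y up, looking along -z (the intrinsics and any distortion apply to the point x, -y, -z); pixel columns grow to the right and rows downward; lengths in m; the calibration is good to about 2 mm. A picture is of the moment at which its call begins.
A pose or a line that the arm cannot do raises IKError and nothing moves.
- sign_off(): hands the job in; it is judged then, once.
Readings, each from a call of its own:
- get_clock(): time.
- get_joint_positions(): joint angles.
- get_qd(): joint speeds.
- get_tau(): joint torques, N m.
- get_eef_pos(): TCP position.
- get_tool_rot(): TCP orientation.
- get_wrist_force(): force on the tool from outside, world axes, zero at the start.
- get_wrist_torque(): the same for the moment, N m.
- get_width(): finger opening in m.
- get_finger_force(): force on a finger pad.
Only numpy, scipy, OpenCV 4.12 (cv2) and the standard library are available. Lean on these libraries where they do the work, as an engineer would, in place of code of your own. Each camera call takes 0.05 s, during which the arm holds its last target. There are 200 camera calls.

## Working session

There is one attempt and no reset: what is moved stays moved. The work goes in short steps, each a Python script; the robot and the scene stay as the last script left them, time stands still between calls to the robot, and variables do not carry over. Pictures are saved under pics/ and viewed, at most 10 in all, crops included, and the job is handed in when it is done.

```bash
mkdir -p pics; ls; python3 - <<'E'
from rig import *
import cv2,numpy as np
for n in("scene","top"):
    c=read_camera(n); cv2.imwrite(f"pics/{n}0.png",c["image"][:,:,::-1]); np.savez(f"{n}0.npz",**c)
    print(n,c["fx"],c["fy"],c["cx"],c["cy"],[k for k in c]); print(np.round(c["extrinsics"],3))
print(get_clock())
E
```

```text
pics
scene 499.3358969989363 499.3358969989363 326.4187516381523 247.15731565666624 ['image', 'depth', 'fx', 'fy', 'cx', 'cy', 'extrinsics']
[[-0.673 -0.595  0.44   1.092]
 [ 0.74  -0.549  0.389  0.516]
 [ 0.01   0.587  0.81   1.253]
 [ 0.     0.     0.     1.   ]]
top 492.45662278803536 492.45662278803536 317.15011704867663 239.9485417437136 ['image', 'depth', 'fx', 'fy', 'cx', 'cy', 'extrinsics']
[[ 0.022  0.985 -0.172  0.306]
 [-1.     0.021 -0.008 -0.02 ]
 [-0.004  0.172  0.985  1.318]
 [ 0.     0.     0.     1.   ]]
0.1
```

View pics/scene0.png

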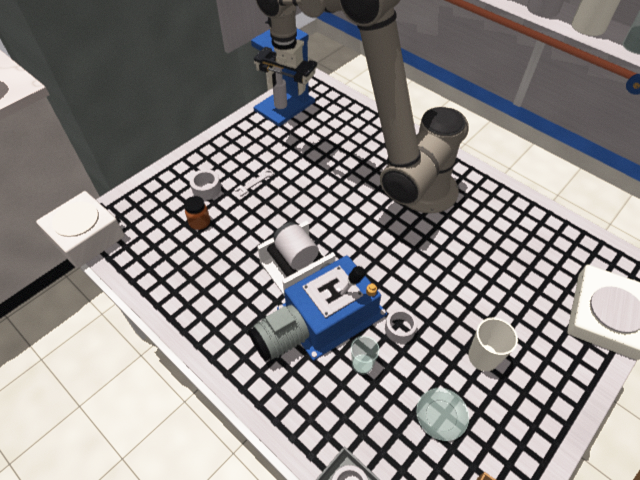

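View pics/top0.png

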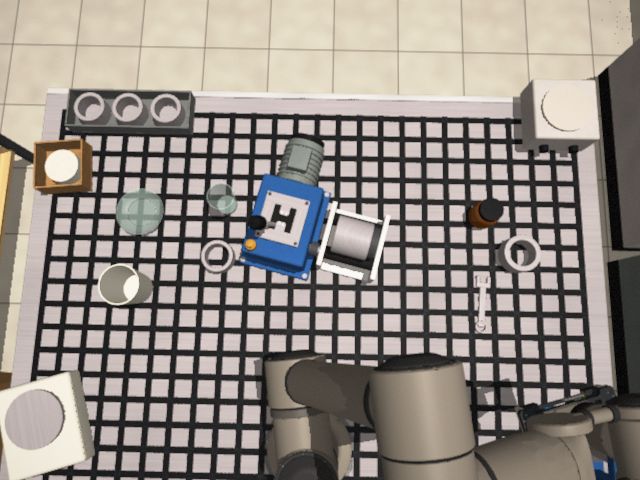

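The scene and top views show the mill yawed clockwise, with the gate plate around (284,219) in the top view. The black knob is at (258,222), leaning left and slightly back, the brass weight is close behind it at (250,244), and the motor is at (302,158). Next I'll compute the gate pose and the knob position.

```bash
cat >h.py <<'E'
import numpy as np,cv2
from scipy.spatial.transform import Rotation as R
def pts(c):
    d=np.asarray(c["depth"]);v,u=np.mgrid[:480,:640]
    P=np.stack([(u-c["cx"])/c["fx"]*d,-(v-c["cy"])/c["fy"]*d,-d],-1)
    E=np.asarray(c["extrinsics"]);return P@E[:3,:3].T+E[:3,3]
def ray(c,uv,z):
    E=np.asarray(c["extrinsics"]);r=E[:3,:3]@np.array([(uv[0]-c["cx"])/c["fx"],-(uv[1]-c["cy"])/c["fy"],-1])
    return E[:3,3]+r*(z-E[2,3])/r[2]
E
python3 - <<'E'
from h import *
for n in("top","scene"):
    c=dict(np.load(n+"0.npz"));P=pts(c);im=c["image"];hsv=cv2.cvtColor(im,cv2.COLOR_RGB2HSV)
    roi=np.zeros((480,640),bool)
    if n=="top": roi[130:285,235:335]=1
    else: roi[235:360,270:390]=1
    # blue gearbox -> mean position
    blue=(hsv[...,0]>100)&(hsv[...,0]<130)&(hsv[...,1]>120)&roi
    zz=P[...,2]
    bt=blue&(abs(zz-.112)<.006)
    plate=roi&(hsv[...,1]<60)&(hsv[...,2]>120)&(abs(zz-.12)<.008)
    k=max(cv2.findContours(plate.astype(np.uint8),cv2.RETR_EXTERNAL,cv2.CHAIN_APPROX_NONE)[0],key=cv2.contourArea)
    q=np.array([ray(c,p[0],.12)[:2] for p in k],np.float32)
    print(n,"plate",cv2.minAreaRect(q),len(k))
    ys,xs=np.where(bt)
    b=np.array([ray(c,p,.112)[:2] for p in zip(xs,ys)],np.float32);print("blue top",cv2.minAreaRect(b))
    kn=roi&(im.max(2)<70)&(zz>.17)
    print("knob n",kn.sum(),"zmax",zz[kn].max(),"mean",P[kn].mean(0),"min",P[kn].min(0),"max",P[kn].max(0))
    w=roi&(hsv[...,0]>8)&(hsv[...,0]<30)&(hsv[...,1]>130)&(zz>.1)
    print("weight",w.sum(),np.median(P[w],0),P[w].min(0),P[w].max(0))
c=dict(np.load("top0.npz"));cv2.imwrite("pics/crop1.png",cv2.resize(c["image"][130:290,220:400,::-1],None,fx=4,fy=3.75))
E
```

```text
top plate ((0.5688246488571167, 0.07715018838644028), (0.11043830960988998, 0.1214643269777298), 76.19223022460938) 279
blue top ((0.5688923597335815, 0.0764889121055603), (0.1590127944946289, 0.20910628139972687), 76.15922546386719)
knob n 214 zmax 1.3179867241485481 mean [0.52467268 0.11950477 0.27473106] min [ 0.30636275 -0.02027804  0.19790984] max [0.5494243  0.14601285 1.31798672]
weight 98 [0.49823113 0.15158586 0.13536914] [0.48763223 0.14066438 0.111596  ] [0.51264653 0.16824801 0.14601123]
scene plate ((0.5697463154792786, 0.0779866874217987), (0.11224256455898285, 0.1211228221654892), 76.0685806274414) 140
blue top ((0.5726041793823242, 0.08121885359287262), (0.16085921227931976, 0.20929649472236633), 76.29730224609375)
knob n 212 zmax 1.253230394377454 mean [0.56828115 0.14911164 0.26831962] min [0.52224916 0.11049312 0.19419017] max [1.09184993 0.5163916  1.25323039]
weight 89 [0.50589732 0.15746163 0.13361494] [0.49015359 0.14330122 0.11999023] [1.09184993 0.5163916  1.25323039]
```

View pics/crop1.png

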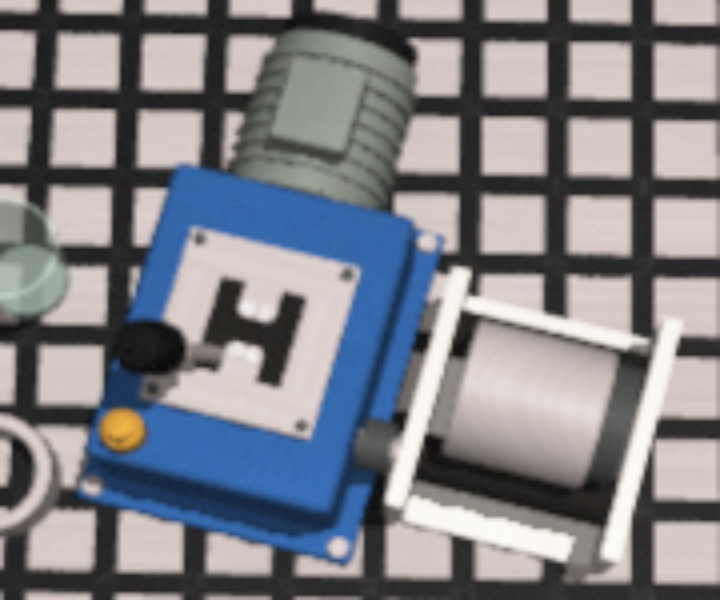

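The crop shows the stick in the back-left (second) slot at about (210,355). The weight at (122,430) is behind and to the left of the knob. The plate fit gives gate centre (0.569, 0.0775) and yaw about -0.242. Next I'll locate the knob by intersecting a ray with the 190 mm sphere around the pivot, then move to the pose behind it.

```bash
cat >>h.py <<'E'
from rig import *
G=np.array([.569,.0777,0]);YAW=-.242
M=R.from_euler("z",YAW)
def w(x,y,z): return M.apply([x,y,z])+G
PIV=np.array([0,0,.03])
def knob(c):
    P=M.inv().apply(pts(c).reshape(-1,3)-G).reshape(480,640,3)
    m=(np.asarray(c["depth"])>.1)&(c["image"].max(2)<75)&(abs(P[...,0])<.09)&(abs(P[...,1])<.08)&(P[...,2]>.165)&(P[...,2]<.255)
    n,l,s,ce=cv2.connectedComponentsWithStats(m.astype(np.uint8))
    i=1+np.argmax(s[1:,4]); u,v=s[i,0]+(s[i,2]-1)/2,s[i,1]+(s[i,3]-1)/2
    E=np.asarray(c["extrinsics"]);r=E[:3,:3]@np.array([(u-c["cx"])/c["fx"],-(v-c["cy"])/c["fy"],-1])
    r=M.inv().apply(r/np.linalg.norm(r));o=M.inv().apply(E[:3,3]-G)-PIV
    b=o@r;t=-b-np.sqrt(b*b-o@o+.19**2);k=o+t*r
    return np.round(k+PIV,4),s[i],"across %.3f fore %.3f"%(np.arctan2(-k[1],k[2]),np.arcsin(k[0]/.19))
def down(yy): # tool y along mill direction angle yy (rad from mill x)
    y=M.apply([np.cos(yy),np.sin(yy),0]);z=np.array([0,0,-1.]);return R.from_matrix(np.c_[np.cross(y,z),y,z]).as_quat()
E
python3 - <<'E'
from h import *
for n in("top","scene"): print(n,knob(dict(np.load(n+"0.npz"))))
print(get_tool_rot(),get_joint_positions())
for yy in(np.pi/2,-np.pi/2):
  for p in((-.095,.042,.2),(.03,-.042,.2),(0,.1,.2)):
    q=solve_ik(w(*p),down(yy)); print(yy,p,None if q is None else np.round(q,2))
E
```

```text
top (array([-0.0416,  0.0426,  0.2104]), array([248, 215,  18,  15, 206], dtype=int32), 'across -0.232 fore -0.221')
scene (array([-0.0423,  0.0416,  0.2105]), array([349, 267,  16,  17, 204], dtype=int32), 'across -0.227 fore -0.224')
[ 9.90090437e-01  1.40429520e-01  2.39797085e-06 -6.89836722e-04] [-1.43500388e+00  3.42650978e-01  1.52492183e+00 -2.34590345e-06
  1.27539953e+00 -1.45997375e-01]
1.5707963267948966 (-0.095, 0.042, 0.2) [ 0.13  0.33  1.62 -0.    1.19 -1.2 ]
1.5707963267948966 (0.03, -0.042, 0.2) [-0.08  0.48  1.38 -0.    1.28 -1.41]
1.5707963267948966 (0, 0.1, 0.2) [ 0.16  0.53  1.29 -0.    1.32 -1.17]
-1.5707963267948966 (-0.095, 0.042, 0.2) [ 0.13  0.33  1.62 -0.    1.19  1.94]
-1.5707963267948966 (0.03, -0.042, 0.2) [-0.08  0.48  1.38 -0.    1.28  1.73]
-1.5707963267948966 (0, 0.1, 0.2) [ 0.16  0.53  1.29 -0.    1.32  1.98]
```

```bash
python3 - <<'E'
from h import *
gripper_close()
p=get_eef_pos(); movel([p[0],p[1],.36],speed=.2)
reach(w(-.1,.042,.36),down(np.pi/2))
movel(w(-.1,.042,.2),speed=.15)
print(get_clock(),get_width(),get_wrist_force())
movel(w(-.036,.042,.2),speed=.05)
print(get_wrist_force(),M.inv().apply(np.array(get_eef_pos())-G))
for n in("scene","top"):
    c=read_camera(n);print(n,knob(c))
    if n=="scene":cv2.imwrite("pics/s1.png",cv2.resize(c["image"][180:380,230:470,::-1],None,fx=3,fy=3))
print(get_clock())
E
```

```text
6.1583 0.0007416192726456817 [ 0.30011703 -0.26718503  0.17277504]
[-1.24206338  1.38408615  0.8485258 ] [-0.03616139  0.04197261  0.1999495 ]
scene (array([-0.007 ,  0.0441,  0.2147]), array([338, 273,  16,  18, 179], dtype=int32), 'across -0.235 fore -0.037')Traceback (most recent call last):
  File "<stdin>", line 10, in <module>
  File "h.py", line 19, in knob
    i=1+np.argmax(s[1:,4]); u,v=s[i,0]+(s[i,2]-1)/2,s[i,1]+(s[i,3]-1)/2
        ~~~~~~~~~^^^^^^^^^
    return _wrapfunc(a, 'argmax', axis=axis, out=out, **kwds)
    return bound(*args, **kwds)
ValueError: attempt to get argmax of an empty sequence
```

View pics/s1.png

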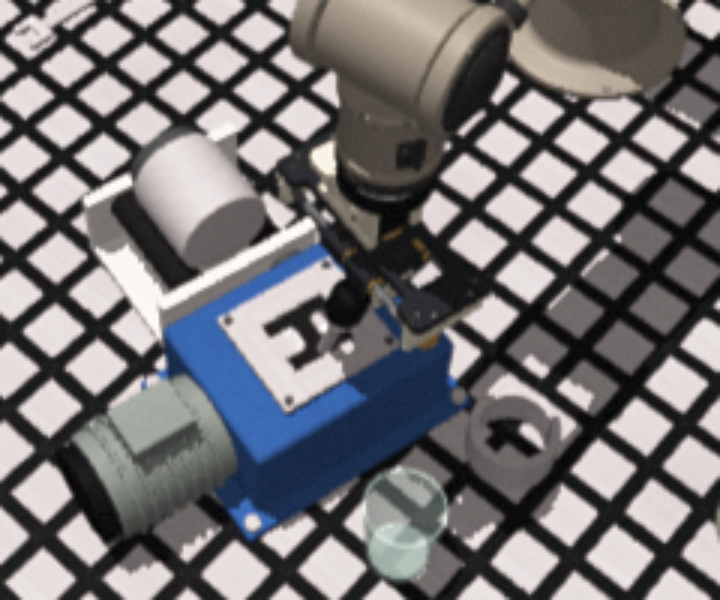

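The crop shows the knob at (347,300) just ahead of the fingertips, with the stick nearly level with the cross channel. It needs about 6 mm more forward.

```bash
python3 - <<'E'
from h import *
movel(w(-.0295,.042,.2),speed=.03)
print("scene",knob(read_camera("scene")))
movel(w(-.06,.042,.2),speed=.1)
movel(w(-.06,.042,.29),speed=.2)
movel(w(-.06,.115,.29),speed=.2)
for n in("scene","top"):
    c=read_camera(n)
    try: print(n,knob(c))
    except ValueError: print(n,"hidden")
print(get_clock())
E
```

```text
scene (array([-0.0011,  0.0439,  0.2149]), array([336, 274,  16,  18, 177], dtype=int32), 'across -0.233 fore -0.006')
scene (array([-1.00e-04,  4.33e-02,  2.15e-01]), array([336, 274,  15,  18, 191], dtype=int32), 'across -0.230 fore -0.000')
top (array([-0.0004,  0.0383,  0.2161]), array([257, 197,  13,  17, 159], dtype=int32), 'across -0.203 fore -0.002')
9.7833
```

Fore is about 0, so the lever is level with the cross channel. Next I'll push it across.

```bash
python3 - <<'E'
from h import *
movel(w(0,.115,.29),speed=.15)
movel(w(0,.115,.2),speed=.15)
mp=lambda:M.inv().apply(np.array(get_eef_pos())-G).round(4)
for y in(.045,.02,.0,-.02):
    s=movel(w(0,y,.2),speed=.05,max_force=12)
    print(y,s,mp(),M.inv().apply(get_wrist_force()).round(2),knob(read_camera("scene")))
    if s:break
print(get_clock())
c=read_camera("scene");cv2.imwrite("pics/s2.png",cv2.resize(c["image"][180:380,230:470,::-1],None,fx=3,fy=3))
E
```

```text
0.045 False [-1.000e-04  4.490e-02  1.997e-01] [0.71 1.03 1.08] (array([0.0183, 0.018 , 0.2183]), array([330, 277,   3,   3,   4], dtype=int32), 'across -0.095 fore 0.096')
0.02 False [-1.000e-04  1.940e-02  1.997e-01] [ 0.34  0.65 -0.3 ] (array([ 0.0184, -0.006 ,  0.219 ]), array([324, 269,   4,   5,   5], dtype=int32), 'across 0.032 fore 0.097')
0.0 False [ 1.000e-04 -6.000e-04  2.001e-01] [-0.39 -0.51  0.03] (array([ 0.0178, -0.0226,  0.2178]), array([320, 264,   5,   6,  10], dtype=int32), 'across 0.120 fore 0.094')
-0.02 True [-1.000e-04 -1.210e-02  1.999e-01] [-0.17  4.31  2.49] (array([ 0.0174, -0.0346,  0.216 ]), array([317, 260,   6,   8,  13], dtype=int32), 'across 0.184 fore 0.092')
14.375
```

View pics/s2.png

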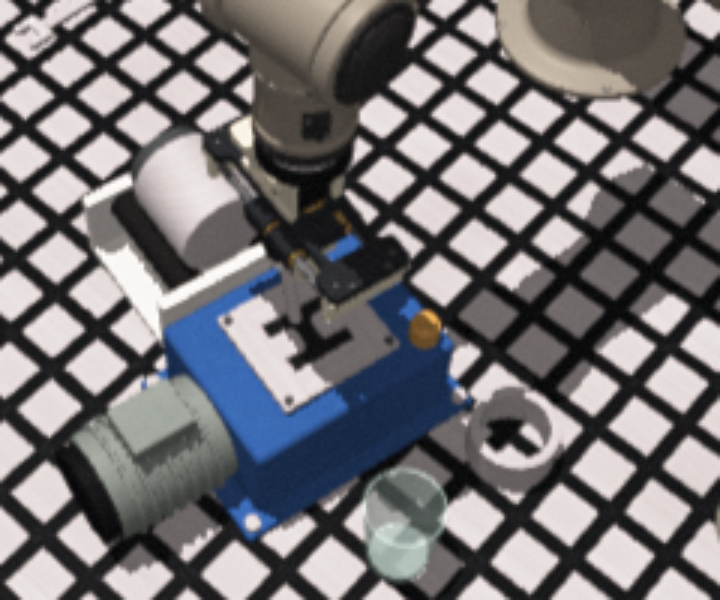

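The crop shows the stick at about (295,300), at the right-hand end of the cross channel, with the gripper hiding the knob. I'll back off, check the knob, and go behind it.

```bash
python3 - <<'E'
from h import *
movel(w(0,.03,.2),speed=.1)
movel(w(0,.03,.29),speed=.2)
movel(w(-.07,.03,.29),speed=.2)
for n in("scene","top"):
    try: print(n,knob(read_camera(n)))
    except ValueError: print(n,"hidden")
movel(w(-.07,-.043,.29),speed=.2)
print("scene",knob(read_camera("scene")),get_clock())
E
```

```text
scene (array([-0.0007, -0.0459,  0.2144]), array([316, 248,  15,  20, 224], dtype=int32), 'across 0.244 fore -0.004')
top (array([-0.0003, -0.0499,  0.2133]), array([294, 208,  13,  15,  96], dtype=int32), 'across 0.266 fore -0.002')
scene (array([-0.0007, -0.0459,  0.2144]), array([316, 248,  15,  20, 223], dtype=int32), 'across 0.244 fore -0.004') 16.7583
```

```bash
python3 - <<'E'
from h import *
mp=lambda:M.inv().apply(np.array(get_eef_pos())-G).round(4)
movel(w(-.07,-.044,.197),speed=.15)
for x in(-.01,.015,.04):
    s=movel(w(x,-.044,.197),speed=.05,max_force=12)
    print(x,s,mp(),M.inv().apply(get_wrist_force()).round(2),knob(read_camera("scene")))
    if s:break
movel(w(-.05,-.044,.197),speed=.1)
movel(w(-.07,-.044,.33),speed=.2)
wait(.3)
c=read_camera("scene");print(knob(c),get_clock())
cv2.imwrite("pics/s3.png",cv2.resize(c["image"][180:380,230:470,::-1],None,fx=3,fy=3))
E
```

```text
-0.01 False [-0.0101 -0.044   0.197 ] [-1.49  0.17  0.43] (array([ 0.0176, -0.0458,  0.2136]), array([310, 252,  15,  19, 198], dtype=int32), 'across 0.244 fore 0.093')
0.015 False [ 0.0156 -0.0441  0.1971] [-1.63  0.46 -0.69] (array([ 0.0464, -0.043 ,  0.2092]), array([300, 259,  17,  19, 215], dtype=int32), 'across 0.235 fore 0.247')
0.04 True [ 0.022  -0.044   0.1956] [-4.96 -0.49  2.89] (array([ 0.0524, -0.0429,  0.2075]), array([298, 261,  17,  18, 210], dtype=int32), 'across 0.237 fore 0.280')
(array([ 0.0524, -0.0429,  0.2075]), array([298, 261,  17,  18, 212], dtype=int32), 'across 0.237 fore 0.280') 22.05
```

View pics/s3.png

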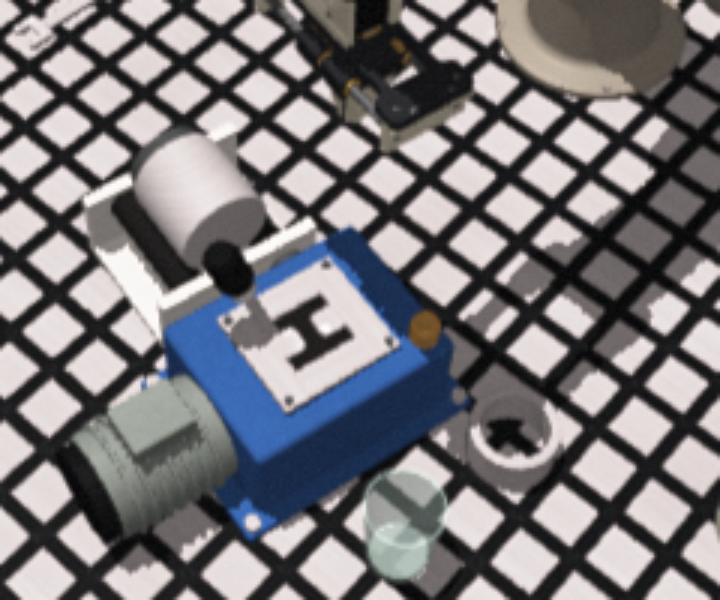

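The knob at (230,268) is fully home in the front right slot (fore 0.280, across 0.237). The gripper is clear, and the weight, beaker and ring by the gearbox haven't moved.

```bash
python3 -c "
from rig import *
print(sign_off())"
```

```text
the job is handed in; nothing more can be done
None
```

The roller mill is in third gear: before hand-in the camera showed the lever leaning 0.28 rad forward and 0.24 rad right, with the gripper clear and the things around the gearbox undisturbed, and the job was handed in at about 22 s (no verdict was returned).

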